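Seat a bearing cup in a tube rotator's drive head

TASK

The bearing cup has been started by hand in the inclined bore of the tube rotator's drive head and stands proud, perhaps a little crooked: take the white nylon drift with the blue grip out of the tool block and, holding it square to the cup's rim, tap the cup down a little at a time on opposite sides of the rim, so that it goes in without cocking, until it sits fully home, flush with the housing all round. Touch the cup only with the nylon drift, never with the gripper or the red steel punch. Then stand the drift back upright in the hole it came from and leave everything else where it is.

Things in the scene. Friction and masses are not known exactly. Their poses are not given: they have to be found in the camera images.
- head: The rotator's drive head: fixed white cylinder with a dark housing 104 mm across, its axis leaning 32 degrees from vertical, roughly towards the robot. Origin: centre of the bore's mouth, in the plane of the housing's flat end face. z points out of the bore along its axis, x up the slope of the face, y across. Bore 66 mm across, 24 mm deep to a solid shoulder; the face around it is 19 mm wide.
- rotator: The fixed foot of the tube rotator, 200 x 170 mm, that carries the head in a yoke; origin at the centre of its underside. The bore's mouth is 168 mm above the table, 33 mm from the origin along -x. Yoke cheeks 57 to 67 mm and clamp knobs up to 83 mm to either side (y), top 153 mm above the table.
- cup: Bearing cup: steel ring, 64 mm outside, 46 mm inside, 24 mm high, flat rim 9 mm wide. Origin: centre of its upper rim plane; z along its own axis, out of the bore. Starts 9 to 12 mm proud of the housing face and up to 2.5 degrees crooked. Home when its foot meets the shoulder: its origin is then on the head's origin and the axes agree. Spoilt if it ever leans over 6 degrees from the bore's axis.
- cup_in (a point): A point on the cup's axis, 24 mm below its rim plane (centre of its foot). The fit is tight and greased: the cup stays where it is left and does not spring back. A push on one side of the rim moves it from about 7 N on (10 N: about 20 mm/s, 14 N: about 50 mm/s). The pressed side follows the drift while the far side hardly moves: it leans about 1 degree per mm pressed there.
- drift: The nylon hand drift, 133 mm long, 140 g, standing in one of the two holes of the tool block. Origin: centre of the flat working face at its lower end; z points up along it to the grip. White round rod 20 mm across from z = 0 to 62 mm, blue guard disc 46 mm across from 62 to 68 mm, blue square grip 24 x 24 mm (sides along x and y) from 68 to 130 mm.
- punch: A hardened steel punch with a red grip, the same size and shape as the drift but with a dark 16 mm rod; it stands in the other hole, 84 mm from the drift. Not to be used.
- stand: The fixed grey tool block, 90 (x) x 180 (y) x 68 mm high; origin at the centre of its underside. Two upright holes at y = -42 and +42 mm, x = 0, 24 mm across with a chamfered mouth and 64 mm deep. A tool stands in its hole with the guard resting on the block's top, its lower end 6 mm above the table.
- wheel: The rotator's tube wheel, taken off: an aluminium disc 180 mm across with white clips, lying flat; origin under its centre. Bystander.
- rack: Pink tube rack 110 x 210 mm, 84 mm high with its capped tubes; origin under its centre. Bystander.
- tipbox: Grey and yellow pipette tip box, 85 x 125 x 67 mm; origin under its centre. Bystander.
- spray: White spray bottle 84 mm across, 228 mm high; origin under its centre. Bystander.
- cone: The bearing's inner cone with rollers, 42 mm across, 22 mm high, in the white parts tray; origin under its centre. Bystander.
- spindle: Steel spindle, 20 mm across and 120 mm long along its x, lying in the parts tray; origin under its middle. Bystander.
Mind the look-alikes: they are no part of the job. Leave any green or yellow look-alike of the drift alone.

How it is judged (in metres and radians):
On the way, in this order (a step that is already met when the one before it is completed fails the run):
1. the drift has been drawn out of the tool block (distance of drift from where it was at the start of the episode above 0.09 m and height (world z) of drift above 0.075 m), for 0.1 s.
2. the cup is home and square in the bore (z of cup in the frame of head below 0.0018 m and angle between the z axis of cup and the z axis of head, either way round below 0.03 rad), for 0.2 s.
At the end, for the whole second after the job is handed in: The cup's rim is within 1.8 mm of the housing face and within 1.7 degrees of square; the drift stands at rest, upright within 6 degrees, in its own hole within 12 mm of where it stood (all of step 2 and distance of drift from where it was at the start of the episode below 0.012 m and angle between drift's own z axis and vertical below 0.1 rad and linear speed of drift below 0.02 m/s); the robot touches nothing.
It fails at once if the cup leans more than 6 degrees from the bore's axis (cocked) (angle between the z axis of cup and the z axis of head, either way round above 0.105 rad).
It fails at once if the gripper presses on the cup (contact force between any of the fingers, the arm and cup above 2 N).
It fails at once if the steel punch presses on the cup (contact force between punch and cup above 1 N).
It fails at once if the drift presses on the cup while leaning more than 20 degrees from the bore's axis (contact force between drift and cup above 2 N and angle between the z axis of drift and the z axis of head, either way round above 0.35 rad).
It fails at once if the punch or another bystander is moved more than 30 mm (distance of any of punch, wheel, rack, tipbox, spray, cone, spindle from where it was at the start of the episode above 0.03 m).
It also fails if it takes over 72 s, if anything falls off the work surface, if the arm or the gripper's body presses on something with over 40 N, if the wrist force passes 120 N, or if a joint passes its speed limit or range.

ROBOT

A 6-joint arm with a two-finger parallel gripper is mounted at the origin on the work surface. World frame = base frame: x ahead of the robot, y to its left, z up, the work surface at z = 0. Lengths are in mm, angles in rad, forces in N, time in s.
With the tool pointing down it reaches from about 350 to 775 mm from the base axis. Payload 7.3 kg.
Tool frame: the origin (TCP) lies at the very end of the fingers, on their centre line; the grasp point (between the pads) lies 19 mm behind it; z points along the fingers, y is the line along which they close (so a half turn about z gives the same grasp; the last joint's range is limited). The gripper opens to 92 mm and grips with 3 to 60 N. Pads are 19 mm wide; open, the fingers measure 130 mm over their backs; the gripper's body (75 mm by 190 mm) begins 47 mm behind the grasp point.
Start: joints at [-1.34, 0.342, 1.524, -0, 1.275, -0.146], TCP at [193.195, -488.181, 226.741] pointing down, gripper open.
Joint ranges: [-2.53, 2.53], [-0.77, 2.02], [0.04, 2.7], [-1, 4.14], [0.28, 2.66], [-3.11, 3.11]. Speed limits (rad/s): [2.57, 2.57, 3.14, 3.14, 3.14, 3.14].

INTERFACE

Orientations are given as [roll, pitch, yaw] about the fixed x, y, z axes, in that order (R = Rz(yaw) Ry(pitch) Rx(roll)).
In Python, from plant import bot gives the robot as it stands.
- The arm moves only by the tool jog_arm, never from a script. Its argument "targets" is a list of rows, each an object with "xyz": the shift along the tool's x, y, z as a fraction of full scale, a list of three; "spin": the turn about the tool's z as a fraction of full scale. In form: [{"xyz": [x, y, z], "spin": spin}, ...]. A call has exactly 10 rows; each row shifts and turns the commanded pose from where the row before left it, along the tool's axes as they then stand; what a row does not reach is not made up. Full scale, the value 1, is 80 mm for a shift and 0.1 rad for a turn. A row lasts 1/8 s, in which the tool goes at most 62.5 mm and 10.7 degrees, less where a joint would pass 70% of its speed; a pose out of reach is approached as far as the arm can. A call with a number of a shift or a turn outside -1 to 1 is refused whole. A call with a gripper value outside its range is refused whole. "gripper" is the opening in per cent of the stroke, from 0 (shut) to 100 (fully open), set as the call begins (left out, the last holds). The fingers move at their own pace and stop on an object; the grip force is fixed at half the most. Time passes only in rows, so rows that do not move let the fingers close, or fill a call up. It gives the time, the measured TCP pose, the force, the opening and the grip force at its end, in the units of the state.
- bot.get_obs(): the state, without advancing time (a new reading comes with each control period).
- bot.capture(name): name is "side" or "top"; returns the picture (384x512x3 uint8, blue, green, red); there is no depth.
- bot.get_calibration(name): a dict with "vfov" (degrees; the focal length in pixels is half the picture's height over the tangent of half this angle, whatever the lens; pixels are square), "cx", "cy" (the principal point, pixels), "eye" and "rotation" of the camera in the world. Camera axes: x right, y down, z forward; pixel columns grow to the right and rows downward; lengths in mm; the calibration is good to about 2 mm. A picture is of the moment at which its call begins. get_calibration takes no time and is no camera call.
- bot.close_job(): hands the job in; it is judged then, once.
The state is a dict: "time": time; "joint_positions": joint angles; "dq": joint speeds; "tau": joint torques, N m; "tool_pos": TCP position; "tcp_rot": TCP orientation; "contact_force": force on the tool from outside, world axes, zero at the start; "moment": the same for the moment, N m; "grip_width": finger opening in mm; "finger_force": force on a finger pad.
Only numpy, scipy, OpenCV 4.12 (cv2) and the standard library are available. Lean on these libraries where they do the work, as an engineer would, in place of code of your own. Each camera call takes 0.05 s, during which the arm holds its last target. There are 200 camera calls.

## Working session

There is one attempt and no reset: what is moved stays moved. The work goes in short steps, Python scripts to look and compute and a tool call to move; the robot and the scene stay as the last step left them, time stands still between calls to the robot, and variables do not carry over. Pictures are saved under pics/ and viewed, at most 10 in all, crops included, and the job is handed in when it is done.

Besides the shell and the picture viewer there is one more tool, called after "Emit:" as name(argument=value, ...), one argument or row to a line, values as JSON. jog_arm: Moves the arm, as the interface text tells. Shift numbers are shares of 80 mm and turn numbers shares of 0.1 rad, none past 1 either way. Its arguments: {"type":"object","properties":{"targets":{"type":"array","items":{"type":"object","properties":{"xyz":{"type":"array","items":{"type":"number"}},"spin":{"type":"number"}}}},"gripper":{"type":"number"}},"required":["targets"]}

```bash
ls; mkdir -p pics
python3 - <<'E'
from plant import bot
import cv2,numpy as np
o=bot.get_obs();print({k:np.round(v,3) for k,v in o.items()})
for n in("side","top"):
    im=bot.capture(n);cv2.imwrite(f"pics/{n}0.png",im);print(n,bot.get_calibration(n))
E
```

```text
pics
{'time': np.float64(0.0), 'joint_positions': array([-1.34 ,  0.343,  1.525, -0.   ,  1.275, -0.146]), 'dq': array([-0.   , -0.002, -0.001,  0.002,  0.   , -0.001]), 'tau': array([-3.0000e-03, -4.3125e+01, -2.4422e+01,  7.1000e-02,  5.6000e-02,
       -0.0000e+00]), 'tool_pos': array([ 193.086, -487.748,  226.044]), 'tcp_rot': array([-3.14 , -0.   ,  0.377]), 'contact_force': array([-0.02 , -0.235, -0.467]), 'moment': array([ 0.021, -0.019, -0.011]), 'finger_force': np.float64(0.0), 'grip_width': np.float64(91.837)}
side {'vfov': 55.682788508956, 'cx': 262.1379693500721, 'cy': 188.37416998072274, 'eye': array([271.42534424, 852.01905089, 717.15594767]), 'rotation': array([-2.13547303, -0.01561024, -2.82797776])}
top {'vfov': 52.67816272378573, 'cx': 256.7116750380798, 'cy': 188.74732284753978, 'eye': array([ 413.65204496,  -28.96725833, 1438.92485599]), 'rotation': array([-3.01630693, -0.00522946, -1.55536696])}
```

View pics/side0.png

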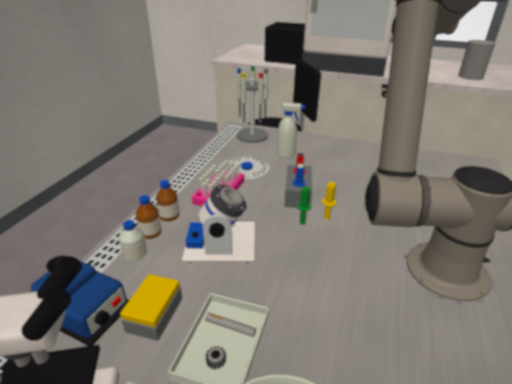

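View pics/top0.png

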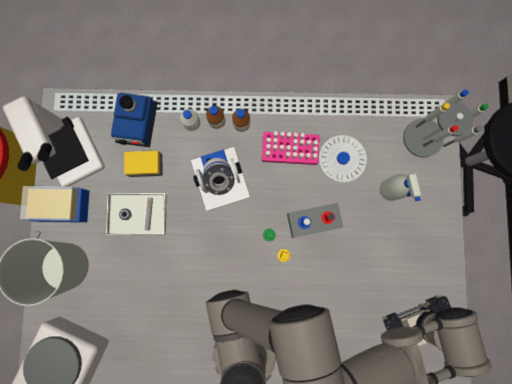

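```bash
cat > h.py <<'E'
import numpy as np,cv2
from plant import bot
from scipy.spatial.transform import Rotation as Ro
def cam(n):
    c=bot.get_calibration(n);return 192/np.tan(np.radians(c["vfov"]/2)),c["cx"],c["cy"],np.array(c["eye"]),Ro.from_euler("xyz",c["rotation"]).as_matrix()
def proj(n,p):
    f,cx,cy,e,R=cam(n);q=R.T@(np.array(p,float)-e);return np.array([cx+f*q[0]/q[2],cy+f*q[1]/q[2]])
def ray(n,u,v):
    f,cx,cy,e,R=cam(n);d=R@np.array([(u-cx)/f,(v-cy)/f,1]);return e,d/np.linalg.norm(d)
def onz(n,u,v,z):
    e,d=ray(n,u,v);return e+d*(z-e[2])/d[2]
def tri(a,b):
    e1,d1=ray("side",*a);e2,d2=ray("top",*b)
    A=np.c_[d1,-d2];t=np.linalg.lstsq(A,e2-e1,rcond=None)[0]
    p,q=e1+t[0]*d1,e2+t[1]*d2;return (p+q)/2,np.linalg.norm(p-q)
def blob(im,lo,hi,box):
    x0,y0,x1,y1=box;m=cv2.inRange(cv2.cvtColor(im,cv2.COLOR_BGR2HSV),np.array(lo),np.array(hi))
    k=np.zeros_like(m);k[y0:y1,x0:x1]=m[y0:y1,x0:x1];n,l,s,c=cv2.connectedComponentsWithStats(k)
    return [(s[i].tolist(),c[i].round(1).tolist()) for i in range(1,n) if s[i][4]>4]
def crop(im,box,k):
    x0,y0,x1,y1=box;return cv2.resize(im[y0:y1,x0:x1],None,fx=k,fy=k,interpolation=cv2.INTER_CUBIC)
E
python3 - <<'E'
from h import *
s=cv2.imread("pics/side0.png");t=cv2.imread("pics/top0.png")
print("side blue",blob(s,(100,120,60),(130,255,255),(270,140,350,230)),"red",blob(s,(170,100,60),(180,255,255),(270,140,350,230)),blob(s,(0,120,60),(8,255,255),(270,140,350,230)))
print("top blue",blob(t,(100,120,60),(130,255,255),(285,200,345,240)),"red",blob(t,(170,100,60),(180,255,255),(285,200,345,240)),blob(t,(0,120,60),(8,255,255),(285,200,345,240)))
a=crop(s,(180,170,260,270),5);b=crop(t,(185,140,255,215),5);c=crop(t,(285,200,345,240),5);d=crop(s,(275,145,345,225),4)
W=np.zeros((600,800,3),np.uint8)
W[:500,:400]=a;W[:375,400:750]=b;W[400:600,500:800]=c
cv2.imwrite("pics/c1.png",W)
E
```

```text
side blue [([293, 168, 12, 19, 153], [298.9, 178.3])] red [([294, 168, 2, 5, 8], [294.5, 170.0])] [([297, 155, 7, 9, 58], [299.8, 159.1])]
top blue [([298, 216, 12, 13, 84], [302.5, 222.4])] red [] [([321, 211, 14, 13, 110], [326.5, 217.4])]
```

View pics/c1.png

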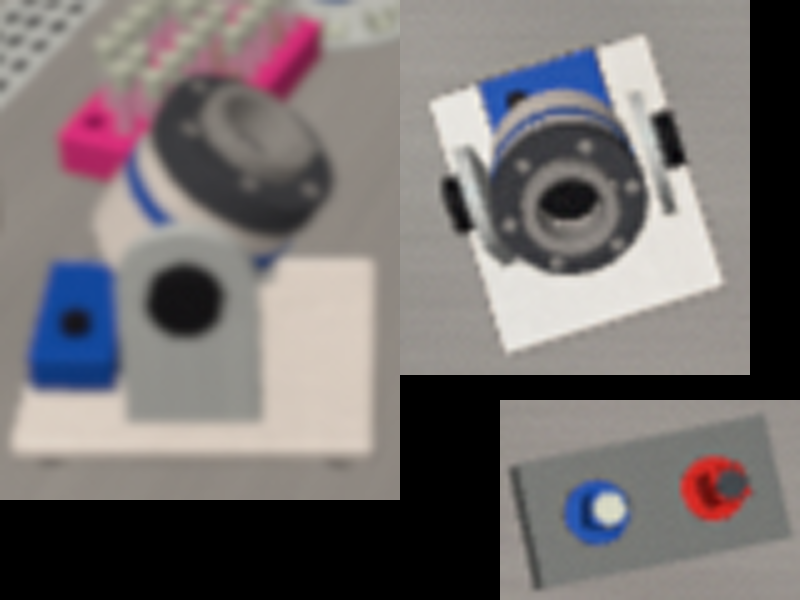

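Run:
```python
from h import *
np.set_printoptions(precision=1,suppress=True)
c=[(191,160),(234.6,146.6),(249.4,197),(206.2,210.4)]
P=np.array([onz("top",*p,12) for p in c]);print(P)
ce=P.mean(0);ex=(P[0]+P[1]-P[2]-P[3])[:2];print("rot ctr",ce,"size",np.linalg.norm(ex)/2,np.linalg.norm((P[0]+P[3]-P[1]-P[2])[:2])/2,"yaw",np.degrees(np.arctan2(ex[1],ex[0])))
y=np.arctan2(ex[1],ex[0]);print("mouth pred",ce[:2]-33*np.array([np.cos(y),np.sin(y)]))
c=[(287.6,213),(338,203),(343.4,227.4),(292.6,238)]
S=np.array([onz("top",*p,68) for p in c]);ey=(S[0]+S[3]-S[1]-S[2])[:2];print("stand",S.mean(0),np.linalg.norm(ey)/2,"y dir",np.degrees(np.arctan2(ey[1],ey[0])));u=ey/np.linalg.norm(ey)
print("holes",S.mean(0)[:2]+42*u,S.mean(0)[:2]-42*u)
print("cap blue",onz("top",306.6,221.6,139),"cap red",onz("top",331.2,217,139))
# housing rim ellipse in top, dark face
print("rim ctr top crop", onz("top",185+168/5,140+207/5,176))
print("tri rim",tri((180+262/5,170+130/5),(185+168/5,140+207/5)))
print("tri house",tri((180+248/5,170+152/5),(185+168/5,140+197/5)))
s=cv2.imread("pics/side0.png");a=proj("side",onz("top",306.6,221.6,139));print(a)
a=a.astype(int)
W=np.hstack([crop(s,(275,145,345,225),5),crop(s,(215,180,265,230),8)]) if 0 else crop(s,(275,145,345,225),6)
cv2.imwrite("pics/c2.png",W)
```

```text
[[697.9 213.8  12. ]
 [751.8  51.9  12. ]
 [562.3  -7.1  12. ]
 [510.2 151.   12. ]]
rot ctr [630.5 102.4  12. ] size 198.19010186859967 168.5090684395203 yaw 17.893675581357805
mouth pred [599.1  92.2]
stand [ 477.5 -242.5   68. ] 183.06242113540037 y dir 102.32254471525901
holes [ 468.6 -201.4] [ 486.5 -283.5]
cap blue [ 469.4 -201.8  139. ] cap red [ 486.1 -284.3  139. ]
rim ctr top crop [595.1  92.6 176. ]
tri rim (array([594.7,  92.7, 170.9]), np.float64(2.3159562968666654))
tri house (array([603.3,  94.2, 155.7]), np.float64(3.1656719475998685))
[300.6 164.6]
```

View pics/c2.png

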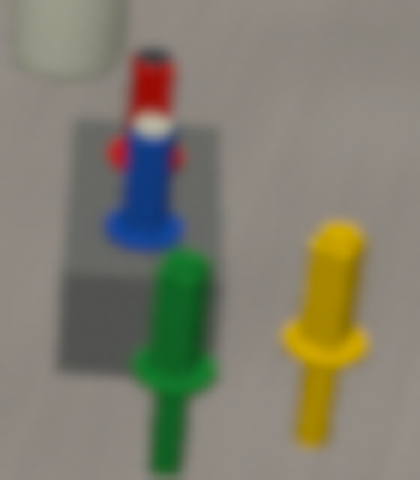

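Candidates, top view: blue drift with white cap (306,222), chosen; red punch with dark cap (331,217); green look-alike (269,235); yellow look-alike (284,255). The close crop confirms it: the blue grip with the white cap stands in the block in front of the red punch. The rotator mouth is near (599, 92, 168), and the drift's hole is near (469, -201.5).

Emit:
jog_arm(
  targets=[
    {"xyz": [0,0,0],"spin": 0.81},
    {"xyz": [0,0,0],"spin": 0.81},
    {"xyz": [0.516,-0.345,0],"spin": 0},
    {"xyz": [0.516,-0.345,0],"spin": 0},
    {"xyz": [0.516,-0.345,0],"spin": 0},
    {"xyz": [0.516,-0.345,0],"spin": 0},
    {"xyz": [0.516,-0.345,0],"spin": 0},
    {"xyz": [0.516,-0.345,0],"spin": 0},
    {"xyz": [0.516,-0.345,0],"spin": 0},
    {"xyz": [0.516,-0.345,0],"spin": 0},
  ],
  gripper=55,
)

```text
time: 1.35
tool_pos: [469.6, -200.6, 226.5]
tcp_rot: [-3.141, 0.0, 0.215]
contact_force: [0.3, -0.4, 0.6]
grip_width: 50.4
finger_force: 0.0
```

Emit:
jog_arm(
  targets=[
    {"xyz": [0,0.01,0.35],"spin": 0},
    {"xyz": [0,0,0.35],"spin": 0},
    {"xyz": [0,0,0.35],"spin": 0},
    {"xyz": [0,0,0.35],"spin": 0},
    {"xyz": [0,0,0.23],"spin": 0},
    {"xyz": [0,0,0.1],"spin": 0},
    {"xyz": [0,0,0],"spin": 0},
    {"xyz": [0,0,0],"spin": 0},
    {"xyz": [0,0,0],"spin": 0},
    {"xyz": [0,0,0],"spin": 0},
  ],
)

```text
time: 2.6
tool_pos: [469.2, -203.0, 88.8]
tcp_rot: [3.141, -0.001, 0.215]
contact_force: [-0.1, -0.6, 0.1]
grip_width: 50.2
finger_force: 0.0
```

Emit:
jog_arm(
  targets=[
    {"xyz": [0,0,0],"spin": 0},
    {"xyz": [0,0,0],"spin": 0},
    {"xyz": [0,0,0],"spin": 0},
    {"xyz": [0,0,0],"spin": 0},
    {"xyz": [0,0,0],"spin": 0},
    {"xyz": [0,0,0],"spin": 0},
    {"xyz": [0,0,0],"spin": 0},
    {"xyz": [0,0,0],"spin": 0},
    {"xyz": [0,0,0],"spin": 0},
    {"xyz": [0,0,0],"spin": 0},
  ],
  gripper=0,
)

```text
time: 3.85
tool_pos: [468.8, -202.7, 88.3]
tcp_rot: [-3.141, 0.0, 0.215]
contact_force: [-3.9, 2.7, 3.8]
grip_width: 26.4
finger_force: 28.5
```

Emit:
jog_arm(
  targets=[
    {"xyz": [0,0,-0.15],"spin": 0},
    {"xyz": [0,0,-0.15],"spin": 0},
    {"xyz": [0,0,-0.15],"spin": 0},
    {"xyz": [0,0,-0.15],"spin": 0},
    {"xyz": [0,0,0],"spin": 0},
    {"xyz": [0,0,0],"spin": 0},
    {"xyz": [0,0,0],"spin": 0},
    {"xyz": [0,0,0],"spin": 0},
    {"xyz": [0,0,0],"spin": 0},
    {"xyz": [0,0,0],"spin": 0},
  ],
)

```text
time: 5.1
tool_pos: [469.0, -202.6, 137.1]
tcp_rot: [-3.142, -0.0, 0.215]
contact_force: [-3.3, 4.5, 1.7]
grip_width: 23.7
finger_force: 30.0
```

Run:
```python
from h import *
s=bot.capture("side");t=bot.capture("top")
W=np.zeros((400,800,3),np.uint8);W[:400,:400]=crop(s,(260,125,340,205),5);W[:,400:]=crop(t,(260,180,340,260),5)
cv2.imwrite("pics/c3.png",W);o=bot.get_obs();print(o["moment"],o["contact_force"],o["grip_width"],o["tool_pos"])
```

```text
[0.95725639 0.79433651 0.02806201] [-3.34851221  3.66273203  1.22156261] 23.521924913387124 [ 468.97335086 -202.61684246  137.07368859]
```

View pics/c3.png

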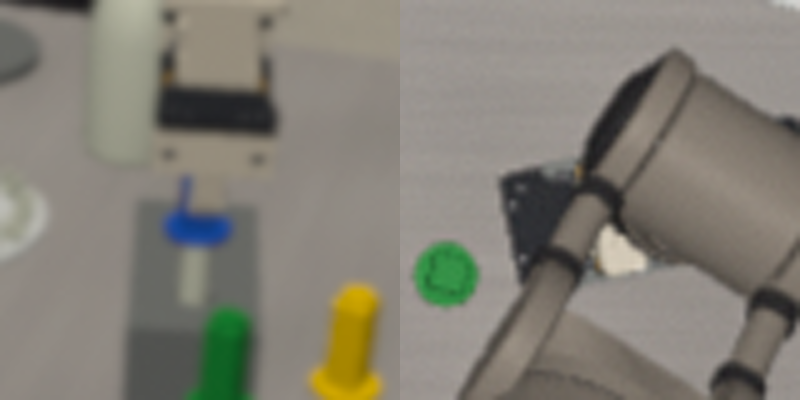

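Emit:
jog_arm(
  targets=[
    {"xyz": [-0.086,-0.02,0],"spin": 0},
    {"xyz": [-0.086,0,0],"spin": 0},
    {"xyz": [-0.086,0,0],"spin": 0},
    {"xyz": [-0.086,0,0.0],"spin": 0},
    {"xyz": [-0.076,0,0.015],"spin": 0},
    {"xyz": [-0.076,0,0.02],"spin": 0},
    {"xyz": [-0.076,0,0.027],"spin": 0},
    {"xyz": [-0.076,0,0.034],"spin": 0},
    {"xyz": [0,0,0],"spin": 0},
    {"xyz": [0,0,0],"spin": 0},
  ],
)

```text
time: 6.45
tool_pos: [418.2, -212.8, 128.9]
tcp_rot: [3.14, -0.0, 0.215]
contact_force: [2.7, 0.6, 1.6]
grip_width: 23.8
finger_force: 30.0
```

Run:
```python
from h import *
s=bot.capture("side");t=bot.capture("top")
W=np.zeros((400,800,3),np.uint8);W[:400,:400]=crop(s,(265,125,345,205),5);W[:,400:]=crop(t,(260,180,340,260),5)
cv2.imwrite("pics/c4.png",W);o=bot.get_obs();print(o["moment"],o["contact_force"],o["grip_width"],o["tool_pos"])
```

```text
[ 0.22686543 -0.52011456  0.06887898] [1.96165144 0.73632965 2.73996785] 23.696328328913353 [ 418.20053301 -212.7490573   128.79898547]
```

View pics/c4.png

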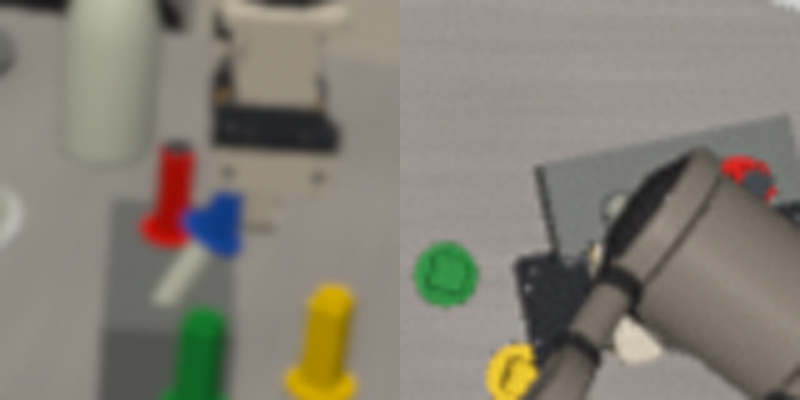

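Emit:
jog_arm(
  targets=[
    {"xyz": [-0.11,0,-0.18],"spin": 0},
    {"xyz": [-0.11,0,-0.18],"spin": 0},
    {"xyz": [-0.11,0,-0.18],"spin": 0},
    {"xyz": [0,0,-0.4],"spin": 0},
    {"xyz": [0,0,-0.5],"spin": 0},
    {"xyz": [0,0,-0.4],"spin": -0.97},
    {"xyz": [0,-0.5,0],"spin": 0},
    {"xyz": [0,-0.5,0],"spin": 0},
    {"xyz": [0,0,0],"spin": 0},
    {"xyz": [0,0,0],"spin": 0},
  ],
)

```text
time: 7.8
tool_pos: [367.5, -142.3, 276.4]
tcp_rot: [3.14, -0.0, 0.312]
contact_force: [-0.1, 1.0, -0.5]
grip_width: 23.9
finger_force: 30.0
```

Run:
```python
from h import *
s=bot.capture("side");o=bot.get_obs();T=o["tool_pos"];y=o["tcp_rot"][2];print(T,y,o["contact_force"])
P=T+[0,0,19];ex=np.array([np.cos(y),np.sin(y),0])
print("P",proj("side",P))
for th in (20,26,32,38,44):
    a=-ex*np.sin(np.radians(th))+[0,0,np.cos(np.radians(th))]
    print(th,"tip",proj("side",P-101.3*a).round(1),"guard",proj("side",P-(101.3-65)*a).round(1))
c=proj("side",P).astype(int);x0,y0=c[0]-60,c[1]-35;print(x0,y0)
print(blob(s,(100,120,60),(130,255,255),(x0,y0,x0+100,y0+100)))
cv2.imwrite("pics/c5.png",crop(s,(x0,y0,x0+100,y0+100),6))
```

```text
[ 367.68059132 -142.54577465  276.17991776] 0.3113143273024337 [ 0.14127138 -0.32620885 -1.17025671]
P [334.24697239 132.07572001]
20 tip [319. 161.] guard [328.6 142.8]
26 tip [315.9 159.8] guard [327.5 142.3]
32 tip [313.  158.2] guard [326.4 141.7]
38 tip [310.3 156.4] guard [325.5 141. ]
44 tip [307.9 154.2] guard [324.6 140.2]
274 97
[([302, 104, 4, 6, 17], [303.1, 106.4]), ([285, 112, 6, 3, 17], [287.6, 112.9]), ([318, 130, 13, 17, 131], [325.4, 138.2])]
```

View pics/c5.png

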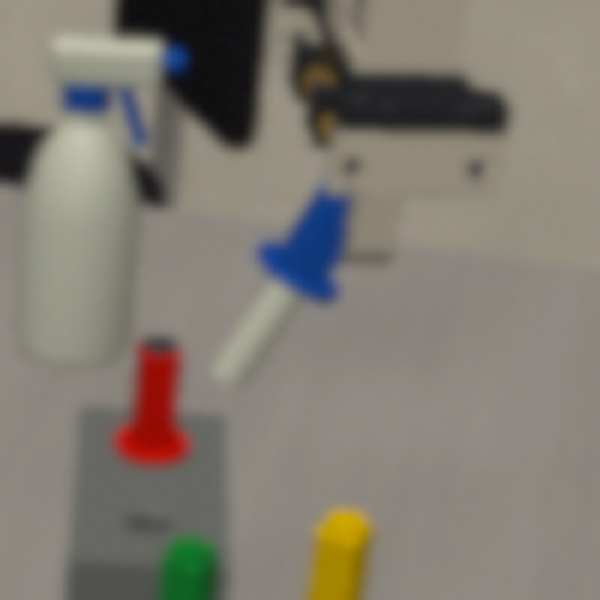

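Run:
```python
from h import *
s=bot.capture("side");x0,y0,x1,y1=305,143,324,162
sub=s[y0:y1,x0:x1].astype(int);hsv=cv2.cvtColor(s,cv2.COLOR_BGR2HSV)[y0:y1,x0:x1]
bg=np.median(sub[:, -4:].reshape(-1,3),0);print(bg)
w=sub[:,:,1]-sub[:,:,2]   # greenish pale vs brownish
print(w)
m=(w>np.median(w)+5)&(hsv[:,:,1]<90)
ys,xs=np.nonzero(m);p=np.c_[xs,ys].astype(np.float32);v=cv2.fitLine(p,cv2.DIST_HUBER,0,.01,.01).ravel();print(len(p),v,np.degrees(np.arctan2(abs(v[0]),abs(v[1]))),p.mean(0)+[x0,y0],ys.max()+y0)
```

```text
[127. 133. 139.]
[[ -6  -6  -6  -6  -6  -6  -6  -6  -5  -5  -5  -5  -3   1   7  14  23  33
   40]
 [ -7  -7  -6  -6  -7  -6  -6  -5  -6  -6  -6  -5  -3   0   3   6  11  18
   27]
 [ -6  -6  -6  -6  -6  -6  -6  -5  -6  -6  -5  -4  -2   0   1   3   5   8
   13]
 [ -5  -6  -7  -7  -6  -6  -6  -5  -5  -6  -5  -3  -1   1   1   1   2   2
    4]
 [ -6  -6  -6  -6  -6  -6  -6  -5  -6  -5  -3  -2   0   1   1   1   1   1
   -1]
 [ -6  -6  -7  -6  -6  -6  -6  -5  -6  -5  -2  -1   0   0   0   0   1  -1
   -2]
 [ -6  -6  -6  -7  -6  -6  -6  -6  -6  -4  -1   1   1   0   0   0  -1  -2
   -5]
 [ -6  -6  -5  -5  -6  -6  -6  -5  -4  -2   0   2   1   1   1  -1  -1  -4
   -5]
 [ -6  -6  -6  -7  -6  -6  -6  -4  -3  -1   1   1   1   1   0  -1  -3  -5
   -6]
 [ -7  -6  -6  -6  -6  -6  -6  -3  -1   0   0   1   1   1   0  -2  -4  -6
   -7]
 [ -7  -6  -6  -6  -6  -5  -4  -2   0   0   0   1   1  -1  -2  -5  -5  -7
   -7]
 [ -8  -6  -6  -7  -5  -4  -3   0   1   1   1   0   0  -1  -3  -5  -6  -6
   -7]
 [-12  -7  -7  -6  -5  -4  -2   1   1   0   0   0  -1  -3  -4  -6  -7  -6
   -6]
 [-15  -7  -6  -5  -4  -2   0   1   0   1   1   0  -2  -4  -5  -6  -6  -7
   -6]
 [-16  -7  -6  -5  -3   0   1   1   1   1   0  -1  -3  -6  -6  -7  -6  -7
   -7]
 [-13  -6  -6  -5  -2  -1   0   0   0   0  -1  -3  -4  -6  -7  -6  -7  -6
   -6]
 [-12  -6  -6  -5  -3  -1  -1   1   1  -1  -2  -4  -5  -6  -7  -6  -6  -6
   -6]
 [-10  -7  -6  -6  -5  -3  -2  -1  -1  -2  -3  -5  -6  -6  -6  -6  -6  -6
   -6]
 [-10  -6  -7  -6  -6  -6  -5  -4  -4  -4  -5  -6  -6  -6  -6  -6  -6  -6
   -6]]
52 [ 0.5236157 -0.8519546 12.2823925  6.981069 ] 31.575098 [317.34615421 149.90384626] 159
```

```bash
cat >> h.py <<'E'
def inplane(px,T,y):
    "px of side view -> (x,z) in tool plane relative to TCP, z up"
    e,d=ray("side",*px);n=np.array([-np.sin(y),np.cos(y),0]);t=n@(T-e)/(n@d);p=e+t*d-T
    return np.array([p@[np.cos(y),np.sin(y),0],p[2]])
E
python3 - <<'E'
from h import *
T=np.array([367.5,-142.4,276.3]);y=.3115
tip=inplane((311.8,159.2),T,y);g=inplane((323.75,142.3),T,y);d=g-tip
print(tip,g,np.linalg.norm(d),np.degrees(np.arctan2(-d[0],d[1])))
print("finger tip px",proj("side",T+np.array([-np.sin(y),np.cos(y),0])*20))
T=np.array([469,-202.6,137.1]);y=.215
print("upright guard",inplane((299.4,170.6),T,y),"expect 0,-17.3")
E
```

```text
[ 57.23880571 -70.39651546] [ 27.07691524 -13.8983565 ] 64.04515284290197 28.095804047946213
finger tip px [334.65390794 141.00900538]
upright guard [  2.74574379 -21.4591326 ] expect 0,-17.3
```

```bash
cat >> h.py <<'E'
H=np.array([599.1,92.2,168.]);PH=np.radians(17.9);EX=np.array([np.cos(PH),np.sin(PH),0]);EY=np.array([-np.sin(PH),np.cos(PH),0]);EZ=np.array([0,0,1.])
S,C=np.sin(np.radians(32)),np.cos(np.radians(32));OFF=57.2*EX-70.4*EZ
def tcp(rx,ry,h): return H+EX*(C*rx-S*h)+EY*ry+EZ*(S*rx+C*h)-OFF
def step(a,b): d=b-a;return (np.array([d@EX,-d@EY,-d[2]])/80).round(4)
def tipof(T): d=T+OFF-H;u,v,z=d@EX,d@EY,d[2];return np.array([C*u+S*z,v,-S*u+C*z])
E
python3 - <<'E'
from h import *
T=np.array([367.5,-142.4,276.3])
for q in ((0,27.5,40),(0,27.5,14),(0,-27.5,14),(27.5,0,14),(-27.5,0,14)): print(q,tcp(*q).round(1),step(T,tcp(*q)))
E
```

```text
(0, 27.5, 40) [516.   94.3 272.3] [ 2.6762 -2.2445  0.0497]
(0, 27.5, 14) [529.2  98.5 250.3] [ 2.8485 -2.2445  0.3253]
(0, -27.5, 14) [546.1  46.2 250.3] [ 2.8485 -1.557   0.3253]
(27.5, 0, 14) [559.8  79.5 264.8] [ 3.14   -1.9008  0.1432]
(-27.5, 0, 14) [515.4  65.2 235.7] [ 2.5569 -1.9008  0.5075]
```

Emit:
jog_arm(
  targets=[
    {"xyz": [0.3345,-0.2806,0.006],"spin": 0},
    {"xyz": [0.3345,-0.2806,0.006],"spin": 0},
    {"xyz": [0.3345,-0.2806,0.006],"spin": 0},
    {"xyz": [0.3345,-0.2806,0.006],"spin": 0},
    {"xyz": [0.3345,-0.2806,0.006],"spin": 0},
    {"xyz": [0.3345,-0.2806,0.006],"spin": 0},
    {"xyz": [0.3345,-0.2806,0.006],"spin": 0},
    {"xyz": [0.3345,-0.2806,0.006],"spin": 0},
    {"xyz": [0,0,0],"spin": 0},
    {"xyz": [0,0,0],"spin": 0},
  ],
)

```text
time: 9.15
tool_pos: [516.2, 93.9, 271.4]
tcp_rot: [3.141, 0.001, 0.311]
contact_force: [-0.4, -0.8, -2.2]
grip_width: 24.5
finger_force: 30.0
```

Run:
```python
from h import *
s=bot.capture("side");t=bot.capture("top");o=bot.get_obs();print(o["tool_pos"],o["tcp_rot"],o["contact_force"],o["grip_width"],tipof(o["tool_pos"]))
print("rim ctr pred (h=10.5)",proj("side",H+10.5*(-S*EX+C*EZ)),"tip pred",proj("side",o["tool_pos"]+OFF))
x0,y0=190,125
W=np.zeros((600,800,3),np.uint8);W[:,:500]=crop(s,(190,125,190+83,225),6)[:600,:498].copy() if 0 else crop(s,(190,125,273,225),6)[:, :498].repeat(1,0) if 0 else np.pad(crop(s,(190,125,273,225),6),((0,0),(0,2),(0,0)))
W[:300,500:]=crop(t,(190,150,250,210),5)
cv2.imwrite("pics/c6.png",W)
```

```text
[516.09921678  93.75117512 271.88843084] [3.14134035e+00 5.76991188e-04 3.10550031e-01] [ 0.39194843  0.7530703  -1.90839392] 23.591896432059908 [-0.32261684 26.98692957 39.69042779]
rim ctr pred (h=10.5) [232.54101212 193.73261287] tip pred [237.58957981 191.59510787]
```

View pics/c6.png

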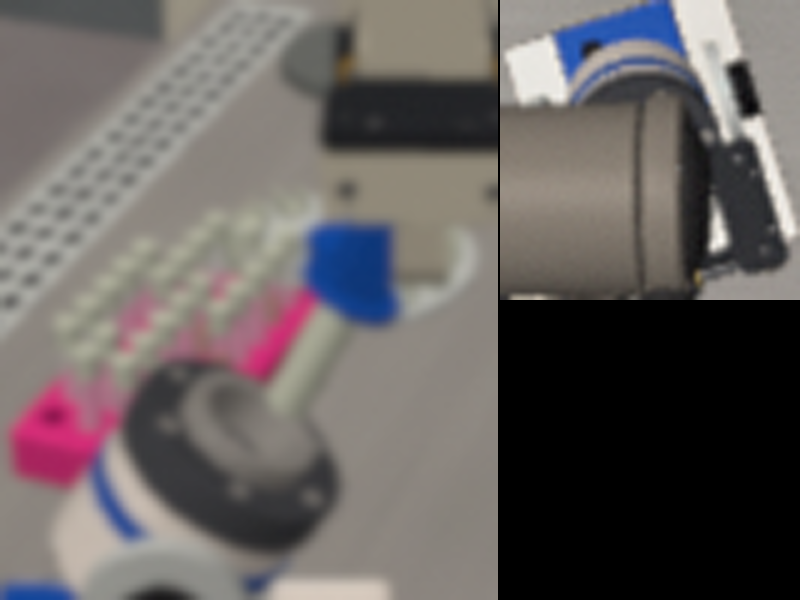

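Emit:
jog_arm(
  targets=[
    {"xyz": [0.04,0,0.064],"spin": 0},
    {"xyz": [0.04,0,0.064],"spin": 0},
    {"xyz": [0.04,0,0.064],"spin": 0},
    {"xyz": [0.03,0,0.048],"spin": 0},
    {"xyz": [0.015,0,0.024],"spin": 0},
    {"xyz": [0.01,0,0.016],"spin": 0},
    {"xyz": [0,0,0],"spin": 0},
    {"xyz": [0,0,0],"spin": 0},
    {"xyz": [0,0,0],"spin": 0},
    {"xyz": [0,0,0],"spin": 0},
  ],
)

```text
time: 10.5
tool_pos: [529.6, 99.1, 249.7]
tcp_rot: [3.141, -0.0, 0.312]
contact_force: [-0.3, 0.5, -2.1]
grip_width: 23.9
finger_force: 30.0
```

```bash
cat > st.py <<'E'
from h import *
o=bot.get_obs();n=-S*EX+C*EZ;f=o["contact_force"];print("tip",tipof(o["tool_pos"]).round(2),"Fn %.1f"%(f@n),"F",f.round(1),"M",o["moment"].round(2),"w %.1f"%o["grip_width"],"t %.2f"%o["time"])
E
python3 st.py
```

```text
tip [ 0.21 27.89 13.16] Fn -1.7 F [-0.3  0.5 -2.1] M [-0.02  0.03 -0.02] w 23.9 t 10.50
```

Emit:
jog_arm(
  targets=[
    {"xyz": [0.007,0,0.0107],"spin": 0},
    {"xyz": [0.007,0,0.0107],"spin": 0},
    {"xyz": [0.007,0,0.0107],"spin": 0},
    {"xyz": [0,0,0],"spin": 0},
    {"xyz": [0,0,0],"spin": 0},
    {"xyz": [0,0,0],"spin": 0},
    {"xyz": [0,0,0],"spin": 0},
    {"xyz": [0,0,0],"spin": 0},
    {"xyz": [0,0,0],"spin": 0},
    {"xyz": [0,0,0],"spin": 0},
  ],
)

```text
time: 11.75
tool_pos: [531.2, 99.6, 247.1]
tcp_rot: [3.141, -0.0, 0.312]
contact_force: [-3.2, -1.0, 3.0]
grip_width: 24.0
finger_force: 30.0
```

```bash
python3 st.py
```

```text
tip [ 0.23 27.91 10.11] Fn 4.3 F [-3.2 -1.   3. ] M [-0.13  0.49  0.  ] w 24.0 t 11.75
```

Emit:
jog_arm(
  targets=[
    {"xyz": [-0.033,0,-0.053],"spin": 0},
    {"xyz": [0,0.232,0],"spin": 0},
    {"xyz": [0,0.232,0],"spin": 0},
    {"xyz": [0,0.232,0],"spin": 0},
    {"xyz": [0,0,0],"spin": 0},
    {"xyz": [0.012,0,0.019],"spin": 0},
    {"xyz": [0.011,0,0.018],"spin": 0},
    {"xyz": [0.005,0,0.008],"spin": 0},
    {"xyz": [0.005,0,0.008],"spin": 0},
    {"xyz": [0,0,0],"spin": 0},
  ],
)

```text
time: 13.0
tool_pos: [548.0, 46.9, 247.4]
tcp_rot: [-3.142, 0.0, 0.312]
contact_force: [-2.6, 0.5, 2.5]
grip_width: 24.0
finger_force: 30.0
```

```bash
python3 st.py
```

```text
tip [  0.25 -27.43  10.44] Fn 3.3 F [-2.6  0.5  2.5] M [0.09 0.62 0.12] w 24.0 t 13.00
```

Emit:
jog_arm(
  targets=[
    {"xyz": [-0.033,0,-0.053],"spin": 0},
    {"xyz": [0.092,-0.114,-0.057],"spin": 0},
    {"xyz": [0.092,-0.114,-0.057],"spin": 0},
    {"xyz": [0.092,-0.115,-0.058],"spin": 0},
    {"xyz": [0,0,0],"spin": 0},
    {"xyz": [0.012,0,0.019],"spin": 0},
    {"xyz": [0.011,0,0.018],"spin": 0},
    {"xyz": [0.005,0,0.008],"spin": 0},
    {"xyz": [0.005,0,0.008],"spin": 0},
    {"xyz": [0,0,0],"spin": 0},
  ],
)

```text
time: 14.25
tool_pos: [560.9, 79.4, 260.7]
tcp_rot: [3.142, 0.0, 0.312]
contact_force: [-0.4, 0.3, -1.9]
grip_width: 23.8
finger_force: 30.0
```

```bash
python3 st.py
```

```text
tip [26.14 -0.47  9.97] Fn -1.5 F [-0.4  0.3 -1.9] M [-0.03  0.07 -0.03] w 23.8 t 14.25
```

Emit:
jog_arm(
  targets=[
    {"xyz": [-0.043,0,-0.068],"spin": 0},
    {"xyz": [-0.188,-0.005,0.117],"spin": 0},
    {"xyz": [-0.187,0,0.117],"spin": 0},
    {"xyz": [-0.187,0,0.117],"spin": 0},
    {"xyz": [0,0,0],"spin": 0},
    {"xyz": [0.017,0,0.027],"spin": 0},
    {"xyz": [0.016,0,0.025],"spin": 0},
    {"xyz": [0.005,0,0.008],"spin": 0},
    {"xyz": [0.005,0,0.008],"spin": 0},
    {"xyz": [0,0,0],"spin": 0},
  ],
)

```text
time: 15.5
tool_pos: [518.1, 66.1, 233.0]
tcp_rot: [3.141, -0.0, 0.312]
contact_force: [-2.8, 0.3, 2.5]
grip_width: 23.6
finger_force: 30.0
```

```bash
python3 st.py
```

```text
tip [-26.52   0.06  10.25] Fn 3.5 F [-2.8  0.3  2.5] M [-0.    0.26  0.03] w 23.6 t 15.50
```

Emit:
jog_arm(
  targets=[
    {"xyz": [0.009,0,0.0145],"spin": 0},
    {"xyz": [0.009,0,0.0145],"spin": 0},
    {"xyz": [-0.04,0,-0.064],"spin": 0},
    {"xyz": [0.188,0,-0.117],"spin": 0},
    {"xyz": [0.187,0,-0.117],"spin": 0},
    {"xyz": [0.187,0,-0.117],"spin": 0},
    {"xyz": [0.014,0,0.0225],"spin": 0},
    {"xyz": [0.013,0,0.0205],"spin": 0},
    {"xyz": [0.013,0,0.021],"spin": 0},
    {"xyz": [0,0,0],"spin": 0},
  ],
)

```text
time: 16.75
tool_pos: [561.9, 80.2, 258.6]
tcp_rot: [3.141, -0.0, 0.312]
contact_force: [-2.0, -0.6, 2.8]
grip_width: 23.8
finger_force: 30.0
```

```bash
python3 st.py
```

```text
tip [2.604e+01 2.000e-02 7.590e+00] Fn 3.5 F [-2.  -0.6  2.8] M [-0.09  0.29 -0.01] w 23.8 t 16.75
```

Emit:
jog_arm(
  targets=[
    {"xyz": [-0.04,0,-0.064],"spin": 0},
    {"xyz": [-0.138,-0.173,0.086],"spin": 0},
    {"xyz": [-0.138,-0.173,0.086],"spin": 0},
    {"xyz": [0.014,0,0.0225],"spin": 0},
    {"xyz": [0.013,0,0.0205],"spin": 0},
    {"xyz": [0.013,0,0.021],"spin": 0},
    {"xyz": [0,0,0],"spin": 0},
    {"xyz": [-0.04,0,-0.064],"spin": 0},
    {"xyz": [0,0.345,0],"spin": 0},
    {"xyz": [0,0.345,0],"spin": 0},
  ],
)

```text
time: 18.0
tool_pos: [546.7, 45.9, 250.0]
tcp_rot: [3.141, -0.0, 0.313]
contact_force: [-0.2, 0.1, -1.8]
grip_width: 23.8
finger_force: 30.0
```

Emit:
jog_arm(
  targets=[
    {"xyz": [0,0,0],"spin": 0},
    {"xyz": [0.014,0,0.0225],"spin": 0},
    {"xyz": [0.013,0,0.0205],"spin": 0},
    {"xyz": [0.013,0,0.021],"spin": 0},
    {"xyz": [0,0,0],"spin": 0},
    {"xyz": [0,0,0],"spin": 0},
    {"xyz": [0,0,0],"spin": 0},
    {"xyz": [0,0,0],"spin": 0},
    {"xyz": [0,0,0],"spin": 0},
    {"xyz": [0,0,0],"spin": 0},
  ],
)

```text
time: 19.25
tool_pos: [549.5, 47.4, 244.8]
tcp_rot: [-3.141, 0.0, 0.312]
contact_force: [-3.0, 1.0, 2.4]
grip_width: 24.2
finger_force: 30.0
```

```bash
python3 st.py
```

```text
tip [  0.19 -27.35   7.39] Fn 3.3 F [-3.   1.   2.4] M [0.41 0.54 0.14] w 24.2 t 19.25
```

Emit:
jog_arm(
  targets=[
    {"xyz": [0.008,0,0.0132],"spin": 0},
    {"xyz": [0.008,0,0.0132],"spin": 0},
    {"xyz": [0,0,0],"spin": 0},
    {"xyz": [-0.04,0,-0.064],"spin": 0},
    {"xyz": [0,-0.345,0],"spin": 0},
    {"xyz": [0,-0.345,0],"spin": 0},
    {"xyz": [0.014,0,0.0225],"spin": 0},
    {"xyz": [0.013,0,0.0205],"spin": 0},
    {"xyz": [0.013,0,0.021],"spin": 0},
    {"xyz": [0,0,0],"spin": 0},
  ],
)

```text
time: 20.5
tool_pos: [533.9, 100.1, 242.8]
tcp_rot: [-3.141, -0.0, 0.311]
contact_force: [-3.7, 0.6, 3.1]
grip_width: 23.8
finger_force: 30.0
```

Emit:
jog_arm(
  targets=[
    {"xyz": [0,0,0],"spin": 0},
    {"xyz": [-0.04,0,-0.064],"spin": 0},
    {"xyz": [0.138,0.173,-0.086],"spin": 0},
    {"xyz": [0.138,0.173,-0.086],"spin": 0},
    {"xyz": [0.014,0,0.0225],"spin": 0},
    {"xyz": [0.013,0,0.0205],"spin": 0},
    {"xyz": [0.013,0,0.021],"spin": 0},
    {"xyz": [0,0,0],"spin": 0},
    {"xyz": [0,0,0],"spin": 0},
    {"xyz": [0,0,0],"spin": 0},
  ],
)

```text
time: 21.75
tool_pos: [563.3, 80.8, 256.5]
tcp_rot: [3.141, -0.0, 0.312]
contact_force: [1.2, 0.3, -1.0]
grip_width: 23.8
finger_force: 30.0
```

```bash
python3 st.py
```

```text
tip [26.22  0.14  4.92] Fn -1.5 F [ 1.2  0.3 -1. ] M [-0.02  0.03  0.03] w 23.8 t 21.75
```

Emit:
jog_arm(
  targets=[
    {"xyz": [-0.046,0,-0.074],"spin": 0},
    {"xyz": [-0.188,0,0.117],"spin": 0},
    {"xyz": [-0.187,0,0.117],"spin": 0},
    {"xyz": [-0.187,0,0.117],"spin": 0},
    {"xyz": [0,0,0],"spin": 0},
    {"xyz": [0.016,0,0.026],"spin": 0},
    {"xyz": [0.015,0,0.024],"spin": 0},
    {"xyz": [0.015,0,0.024],"spin": 0},
    {"xyz": [0,0,0],"spin": 0},
    {"xyz": [0,0,0],"spin": 0},
  ],
)

```text
time: 23.0
tool_pos: [520.8, 67.0, 228.4]
tcp_rot: [3.141, -0.0, 0.312]
contact_force: [-1.1, 0.1, 1.1]
grip_width: 23.9
finger_force: 30.0
```

```bash
python3 st.py
python3 - <<'E'
from h import *
s=bot.capture("side");o=bot.get_obs();print("tip pred px",proj("side",o["tool_pos"]+OFF),"pred dir 28/32",[ (proj("side",o["tool_pos"]+OFF+65*(-np.sin(a)*EX+np.cos(a)*EZ))).round(1) for a in np.radians([28,32])])
cv2.imwrite("pics/c7.png",crop(s,(190,125,290,225),6))
E
```

```text
tip [-26.58   0.05   4.8 ] Fn 1.5 F [-1.1  0.1  1.1] M [ 0.    0.01 -0.05] w 23.9 t 23.00
tip pred px [239.86987964 199.62363596] pred dir 28/32 [array([251. , 181.9]), array([252.5, 182.6])]
```

View pics/c7.png

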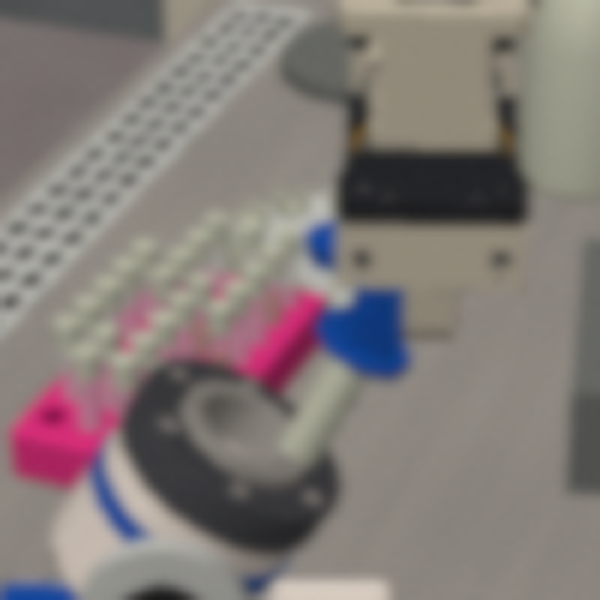

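Emit:
jog_arm(
  targets=[
    {"xyz": [0.008,0,0.0128],"spin": 0},
    {"xyz": [0.008,0,0.0128],"spin": 0},
    {"xyz": [0,0,0],"spin": 0},
    {"xyz": [-0.04,0,-0.064],"spin": 0},
    {"xyz": [0.188,0,-0.117],"spin": 0},
    {"xyz": [0.187,0,-0.117],"spin": 0},
    {"xyz": [0.187,0,-0.117],"spin": 0},
    {"xyz": [0.02,0,0.032],"spin": 0},
    {"xyz": [0.02,0,0.032],"spin": 0},
    {"xyz": [0,0,0],"spin": 0},
  ],
)

```text
time: 24.3
tool_pos: [564.3, 81.0, 254.2]
tcp_rot: [3.142, -0.0, 0.312]
contact_force: [-0.1, -0.2, 1.8]
grip_width: 23.6
finger_force: 30.0
```

```bash
python3 st.py
```

```text
tip [25.9   0.07  2.44] Fn 1.6 F [-0.1 -0.2  1.8] M [ 0.08 -0.09  0.02] w 23.6 t 24.30
```

Emit:
jog_arm(
  targets=[
    {"xyz": [-0.04,0,-0.064],"spin": 0},
    {"xyz": [-0.138,-0.173,0.086],"spin": 0},
    {"xyz": [-0.138,-0.173,0.086],"spin": 0},
    {"xyz": [0.014,0,0.0225],"spin": 0},
    {"xyz": [0.013,0,0.0205],"spin": 0},
    {"xyz": [0.013,0,0.021],"spin": 0},
    {"xyz": [0,0,0],"spin": 0},
    {"xyz": [0,0,0],"spin": 0},
    {"xyz": [0,0,0],"spin": 0},
    {"xyz": [0,0,0],"spin": 0},
  ],
)

```text
time: 25.55
tool_pos: [535.3, 100.5, 240.8]
tcp_rot: [3.141, -0.001, 0.312]
contact_force: [-1.2, -1.8, 2.9]
grip_width: 24.1
finger_force: 30.0
```

```bash
python3 st.py
```

```text
tip [ 0.46 27.49  2.5 ] Fn 3.3 F [-1.2 -1.8  2.9] M [-0.21 -0.02 -0.09] w 24.1 t 25.55
```

Emit:
jog_arm(
  targets=[
    {"xyz": [-0.04,0,-0.064],"spin": 0},
    {"xyz": [0,0.345,0],"spin": 0},
    {"xyz": [0,0.345,0],"spin": 0},
    {"xyz": [0.014,0,0.0225],"spin": 0},
    {"xyz": [0.013,0,0.0205],"spin": 0},
    {"xyz": [0.013,0,0.021],"spin": 0},
    {"xyz": [0,0,0],"spin": 0},
    {"xyz": [0,0,0],"spin": 0},
    {"xyz": [0,0,0],"spin": 0},
    {"xyz": [0,0,0],"spin": 0},
  ],
)

```text
time: 26.8
tool_pos: [552.0, 48.3, 240.6]
tcp_rot: [-3.142, -0.0, 0.312]
contact_force: [-1.7, 0.8, -0.1]
grip_width: 24.1
finger_force: 30.0
```

```bash
python3 st.py
```

```text
tip [  0.18 -27.33   2.48] Fn 0.7 F [-1.7  0.8 -0.1] M [0.16 0.32 0.08] w 24.1 t 26.80
```

Emit:
jog_arm(
  targets=[
    {"xyz": [0.0066,0,0.0106],"spin": 0},
    {"xyz": [0.0066,0,0.0106],"spin": 0},
    {"xyz": [0,0,0],"spin": 0},
    {"xyz": [0,0,0],"spin": 0},
    {"xyz": [0,0,0],"spin": 0},
    {"xyz": [0,0,0],"spin": 0},
    {"xyz": [0,0,0],"spin": 0},
    {"xyz": [0,0,0],"spin": 0},
    {"xyz": [0,0,0],"spin": 0},
    {"xyz": [0,0,0],"spin": 0},
  ],
)

```text
time: 28.05
tool_pos: [553.1, 48.4, 238.9]
tcp_rot: [3.141, -0.0, 0.312]
contact_force: [-1.9, -0.4, 3.9]
grip_width: 23.8
finger_force: 30.0
```

```bash
python3 st.py
```

```text
tip [  0.23 -27.54   0.44] Fn 4.3 F [-1.9 -0.4  3.9] M [-0.1   0.27 -0.04] w 23.8 t 28.05
```

Emit:
jog_arm(
  targets=[
    {"xyz": [-0.04,0,-0.064],"spin": 0},
    {"xyz": [0,-0.345,0],"spin": 0},
    {"xyz": [0,-0.345,0],"spin": 0},
    {"xyz": [0.014,0,0.0225],"spin": 0},
    {"xyz": [0.013,0,0.0205],"spin": 0},
    {"xyz": [0.013,0,0.021],"spin": 0},
    {"xyz": [0,0,0],"spin": 0},
    {"xyz": [0,0,0],"spin": 0},
    {"xyz": [0,0,0],"spin": 0},
    {"xyz": [0,0,0],"spin": 0},
  ],
)

```text
time: 29.3
tool_pos: [536.1, 100.9, 239.0]
tcp_rot: [3.141, -0.0, 0.312]
contact_force: [-3.5, 0.7, 3.8]
grip_width: 23.6
finger_force: 30.0
```

```bash
python3 st.py
```

```text
tip [ 0.19 27.66  0.54] Fn 4.8 F [-3.5  0.7  3.8] M [0.37 0.63 0.1 ] w 23.6 t 29.30
```

Emit:
jog_arm(
  targets=[
    {"xyz": [-0.04,0,-0.064],"spin": 0},
    {"xyz": [0.138,0.173,-0.086],"spin": 0},
    {"xyz": [0.138,0.173,-0.086],"spin": 0},
    {"xyz": [0.014,0,0.0225],"spin": 0},
    {"xyz": [0.013,0,0.0205],"spin": 0},
    {"xyz": [0.013,0,0.021],"spin": 0},
    {"xyz": [0,0,0],"spin": 0},
    {"xyz": [0,0,0],"spin": 0},
    {"xyz": [0,0,0],"spin": 0},
    {"xyz": [0,0,0],"spin": 0},
  ],
)

```text
time: 30.55
tool_pos: [565.6, 81.4, 252.6]
tcp_rot: [3.142, -0.0, 0.312]
contact_force: [0.6, 0.5, -1.8]
grip_width: 23.7
finger_force: 30.0
```

```bash
python3 st.py
```

```text
tip [26.21  0.06  0.41] Fn -1.9 F [ 0.6  0.5 -1.8] M [ 0.04  0.06 -0.02] w 23.7 t 30.55
```

Emit:
jog_arm(
  targets=[
    {"xyz": [-0.04,0,-0.064],"spin": 0},
    {"xyz": [-0.188,0,0.117],"spin": 0},
    {"xyz": [-0.187,0,0.117],"spin": 0},
    {"xyz": [-0.187,0,0.117],"spin": 0},
    {"xyz": [0.014,0,0.0225],"spin": 0},
    {"xyz": [0.013,0,0.0205],"spin": 0},
    {"xyz": [0.013,0,0.021],"spin": 0},
    {"xyz": [0,0,0],"spin": 0},
    {"xyz": [0,0,0],"spin": 0},
    {"xyz": [0,0,0],"spin": 0},
  ],
)

```text
time: 31.8
tool_pos: [523.2, 67.6, 224.8]
tcp_rot: [3.141, -0.001, 0.312]
contact_force: [-1.1, 0.1, 2.1]
grip_width: 23.7
finger_force: 30.0
```

```bash
python3 st.py
```

```text
tip [-26.3   -0.05   0.45] Fn 2.3 F [-1.1  0.1  2.1] M [-0.02 -0.19  0.01] w 23.7 t 31.80
```

Emit:
jog_arm(
  targets=[
    {"xyz": [0.005,0,0.008],"spin": 0},
    {"xyz": [0.005,0,0.008],"spin": 0},
    {"xyz": [0,0,0],"spin": 0},
    {"xyz": [0,0,0],"spin": 0},
    {"xyz": [0,0,0],"spin": 0},
    {"xyz": [0,0,0],"spin": 0},
    {"xyz": [0,0,0],"spin": 0},
    {"xyz": [0,0,0],"spin": 0},
    {"xyz": [0,0,0],"spin": 0},
    {"xyz": [0,0,0],"spin": 0},
  ],
)

```text
time: 33.05
tool_pos: [523.7, 67.8, 223.7]
tcp_rot: [3.141, -0.001, 0.312]
contact_force: [-1.1, -1.5, 5.5]
grip_width: 23.7
finger_force: 30.0
```

```bash
python3 st.py
```

```text
tip [-26.55  -0.04  -0.79] Fn 5.5 F [-1.1 -1.5  5.5] M [-0.04  0.12  0.03] w 23.7 t 33.05
```

Emit:
jog_arm(
  targets=[
    {"xyz": [-0.04,0,-0.064],"spin": 0},
    {"xyz": [0.188,0,-0.117],"spin": 0},
    {"xyz": [0.187,0,-0.117],"spin": 0},
    {"xyz": [0.187,0,-0.117],"spin": 0},
    {"xyz": [0.014,0,0.0225],"spin": 0},
    {"xyz": [0.013,0,0.0205],"spin": 0},
    {"xyz": [0.013,0,0.021],"spin": 0},
    {"xyz": [0,0,0],"spin": 0},
    {"xyz": [0,0,0],"spin": 0},
    {"xyz": [0,0,0],"spin": 0},
  ],
)

```text
time: 34.3
tool_pos: [564.9, 81.3, 251.7]
tcp_rot: [-3.141, 0.002, 0.312]
contact_force: [-4.8, -1.1, 4.8]
grip_width: 23.6
finger_force: 30.0
```

```bash
python3 st.py
```

```text
tip [2.513e+01 1.700e-01 2.000e-02] Fn 6.7 F [-4.8 -1.1  4.8] M [-0.09  0.92  0.  ] w 23.6 t 34.30
```

Emit:
jog_arm(
  targets=[
    {"xyz": [-0.04,0,-0.064],"spin": 0},
    {"xyz": [-0.138,-0.173,0.086],"spin": 0},
    {"xyz": [-0.138,-0.173,0.086],"spin": 0},
    {"xyz": [0.014,0,0.0225],"spin": 0},
    {"xyz": [0.013,0,0.0205],"spin": 0},
    {"xyz": [0.013,0,0.021],"spin": 0},
    {"xyz": [0,0,0],"spin": 0},
    {"xyz": [0,0,0],"spin": 0},
    {"xyz": [0,0,0],"spin": 0},
    {"xyz": [0,0,0],"spin": 0},
  ],
)

```text
time: 35.55
tool_pos: [537.1, 100.8, 238.6]
tcp_rot: [3.141, -0.001, 0.311]
contact_force: [-3.5, -1.4, 6.4]
grip_width: 23.9
finger_force: 30.0
```

```bash
python3 st.py
```

```text
tip [ 0.83 27.21 -0.25] Fn 7.4 F [-3.5 -1.4  6.4] M [-0.08  0.65  0.06] w 23.9 t 35.55
```

Emit:
jog_arm(
  targets=[
    {"xyz": [-0.04,0,-0.064],"spin": 0},
    {"xyz": [0,0.345,0],"spin": 0},
    {"xyz": [0,0.345,0],"spin": 0},
    {"xyz": [0.014,0,0.0225],"spin": 0},
    {"xyz": [0.013,0,0.0205],"spin": 0},
    {"xyz": [0.013,0,0.021],"spin": 0},
    {"xyz": [0,0,0],"spin": 0},
    {"xyz": [0,0,0],"spin": 0},
    {"xyz": [0,0,0],"spin": 0},
    {"xyz": [0,0,0],"spin": 0},
  ],
)

```text
time: 36.8
tool_pos: [553.3, 49.0, 238.1]
tcp_rot: [3.141, 0.0, 0.312]
contact_force: [-5.3, -1.1, 5.4]
grip_width: 24.0
finger_force: 30.0
```

```bash
python3 st.py
```

```text
tip [  0.18 -27.    -0.43] Fn 7.4 F [-5.3 -1.1  5.4] M [-0.15  0.79 -0.02] w 24.0 t 36.80
```

Emit:
jog_arm(
  targets=[
    {"xyz": [-0.04,0,-0.064],"spin": 0},
    {"xyz": [-0.141,-0.171,0.088],"spin": 0},
    {"xyz": [-0.141,-0.171,0.088],"spin": 0},
    {"xyz": [0.02,0,0.032],"spin": 0},
    {"xyz": [0.013,0,0.021],"spin": 0},
    {"xyz": [0.013,0,0.021],"spin": 0},
    {"xyz": [0.0066,0,0.0106],"spin": 0},
    {"xyz": [0,0,0],"spin": 0},
    {"xyz": [0,0,0],"spin": 0},
    {"xyz": [0,0,0],"spin": 0},
  ],
)

```text
time: 38.05
tool_pos: [524.7, 67.6, 223.6]
tcp_rot: [3.141, -0.0, 0.312]
contact_force: [-8.0, -1.6, 12.7]
grip_width: 23.9
finger_force: 30.0
```

```bash
python3 st.py
```

```text
tip [-25.79  -0.49  -1.37] Fn 15.1 F [-8.  -1.6 12.7] M [-0.1   1.32  0.05] w 23.9 t 38.05
```

Emit:
jog_arm(
  targets=[
    {"xyz": [-0.04,0,-0.064],"spin": 0},
    {"xyz": [0.188,0,-0.117],"spin": 0},
    {"xyz": [0.187,0,-0.117],"spin": 0},
    {"xyz": [0.187,0,-0.117],"spin": 0},
    {"xyz": [0.014,0,0.0225],"spin": 0},
    {"xyz": [0.013,0,0.0205],"spin": 0},
    {"xyz": [0.013,0,0.021],"spin": 0},
    {"xyz": [0,0,0],"spin": 0},
    {"xyz": [0,0,0],"spin": 0},
    {"xyz": [0,0,0],"spin": 0},
  ],
)

```text
time: 39.3
tool_pos: [566.6, 81.2, 252.5]
tcp_rot: [3.14, -0.001, 0.312]
contact_force: [-8.7, -3.1, 16.4]
grip_width: 23.8
finger_force: 30.0
```

```bash
python3 st.py
```

```text
tip [26.9  -0.45 -0.23] Fn 18.8 F [-8.7 -3.1 16.4] M [-0.23  1.15  0.08] w 23.8 t 39.30
```

Emit:
jog_arm(
  targets=[
    {"xyz": [-0.04,0,-0.064],"spin": 0},
    {"xyz": [-0.085,0,0.053],"spin": 0},
    {"xyz": [0.014,0,0.0225],"spin": 0},
    {"xyz": [0.013,0,0.0205],"spin": 0},
    {"xyz": [0.013,0,0.021],"spin": 0},
    {"xyz": [0,0,0],"spin": 0},
    {"xyz": [0,0,0],"spin": 0},
    {"xyz": [0,0,0],"spin": 0},
    {"xyz": [0,0,0],"spin": 0},
    {"xyz": [0,0,0],"spin": 0},
  ],
)

```text
time: 40.55
tool_pos: [559.6, 79.4, 247.2]
tcp_rot: [3.141, 0.003, 0.312]
contact_force: [-11.9, -3.4, 14.3]
grip_width: 23.7
finger_force: 30.0
```

```bash
python3 st.py
```

```text
tip [17.95 -0.07 -0.87] Fn 18.7 F [-11.9  -3.4  14.3] M [-0.45  1.87  0.1 ] w 23.7 t 40.55
```

Emit:
jog_arm(
  targets=[
    {"xyz": [-0.04,0,-0.064],"spin": 0},
    {"xyz": [-0.096,-0.173,0.06],"spin": 0},
    {"xyz": [-0.096,-0.173,0.06],"spin": 0},
    {"xyz": [0.014,0,0.0225],"spin": 0},
    {"xyz": [0.013,0,0.0205],"spin": 0},
    {"xyz": [0.013,0,0.021],"spin": 0},
    {"xyz": [0,0,0],"spin": 0},
    {"xyz": [0,0,0],"spin": 0},
    {"xyz": [0,0,0],"spin": 0},
    {"xyz": [0,0,0],"spin": 0},
  ],
)

```text
time: 41.8
tool_pos: [536.5, 101.6, 238.1]
tcp_rot: [-3.141, 0.002, 0.312]
contact_force: [-13.0, -0.7, 16.1]
grip_width: 24.0
finger_force: 30.0
```

```bash
python3 st.py
```

```text
tip [ 0.28 28.2  -0.53] Fn 20.3 F [-13.   -0.7  16.1] M [0.27 2.27 0.26] w 24.0 t 41.80
```

Emit:
jog_arm(
  targets=[
    {"xyz": [-0.04,0,-0.064],"spin": 0},
    {"xyz": [0,0.345,0],"spin": 0},
    {"xyz": [0,0.345,0],"spin": 0},
    {"xyz": [0.014,0,0.0225],"spin": 0},
    {"xyz": [0.013,0,0.0205],"spin": 0},
    {"xyz": [0.013,0,0.021],"spin": 0},
    {"xyz": [0,0,0],"spin": 0},
    {"xyz": [0,0,0],"spin": 0},
    {"xyz": [0,0,0],"spin": 0},
    {"xyz": [0,0,0],"spin": 0},
  ],
)

```text
time: 43.05
tool_pos: [554.2, 48.0, 238.2]
tcp_rot: [3.138, 0.001, 0.312]
contact_force: [-8.0, -6.4, 13.2]
grip_width: 23.7
finger_force: 30.0
```

```bash
python3 st.py
```

```text
tip [  0.71 -28.26  -0.63] Fn 16.3 F [-8.  -6.4 13.2] M [-1.47  1.3  -0.27] w 23.7 t 43.05
```

Emit:
jog_arm(
  targets=[
    {"xyz": [-0.04,0,-0.064],"spin": 0},
    {"xyz": [-0.2,0,-0.32],"spin": 0},
    {"xyz": [-0.4885,0.5145,0],"spin": 0},
    {"xyz": [-0.4885,0.5145,0],"spin": 0},
    {"xyz": [-0.4885,0.5145,0],"spin": 0},
    {"xyz": [-0.4885,0.5145,0],"spin": 0},
    {"xyz": [-0.4885,0.5145,0],"spin": 0},
    {"xyz": [0,0,0],"spin": 0.97},
    {"xyz": [0,0,0.335],"spin": 0},
    {"xyz": [0,0,0.335],"spin": 0},
  ],
)

```text
time: 44.3
tool_pos: [414.2, -212.4, 212.6]
tcp_rot: [3.141, -0.001, 0.215]
contact_force: [0.2, 0.2, -0.9]
grip_width: 23.8
finger_force: 30.0
```

Emit:
jog_arm(
  targets=[
    {"xyz": [0,0,0],"spin": 0},
    {"xyz": [0,0,0],"spin": 0},
    {"xyz": [0,0,0],"spin": 0},
    {"xyz": [0,0,0],"spin": 0},
    {"xyz": [0,0,0],"spin": 0},
    {"xyz": [0,0,0],"spin": 0},
    {"xyz": [0,0,0],"spin": 0},
    {"xyz": [0,0,0],"spin": 0},
    {"xyz": [0,0,0],"spin": 0},
    {"xyz": [0,0,0],"spin": 0},
  ],
)

```text
time: 45.55
tool_pos: [413.9, -212.8, 213.2]
tcp_rot: [3.141, 0.0, 0.215]
contact_force: [-0.2, -0.7, -1.7]
grip_width: 23.5
finger_force: 30.0
```

Run:
```python
from h import *
s=bot.capture("side");t=bot.capture("top");o=bot.get_obs();T=o["tool_pos"];y=o["tcp_rot"][2];print(T,y,o["time"],o["contact_force"].round(1))
ex=np.array([np.cos(y),np.sin(y),0]);tip=T+57.2*ex-70.4*EZ;px=proj("side",tip);print("tip",tip,px,"hole px side",proj("side",(469,-201.5,68)))
for th in (24,28,32): 
    a=np.radians(th);print(th,proj("side",tip+65*(-np.sin(a)*ex+np.cos(a)*EZ)).round(1))
x0,y0=int(px[0])-30,int(px[1])-50;print(x0,y0,blob(s,(100,120,60),(130,255,255),(x0,y0,x0+70,y0+80)))
W=np.zeros((600,800,3),np.uint8);W[:560,:490]=crop(s,(x0,y0,x0+70,y0+80),7);W[:300,490:790]=crop(s,(205,170,255,220),6);W[300:600,490:790]=crop(t,(190,150,250,210),5)
cv2.imwrite("pics/c8.png",W)
```

```text
[ 413.89169832 -212.78295782  213.18868214] 0.2147876532057731 45.65 [-0.7 -0.1 -1.1]
tip [ 469.77733818 -200.59135178  142.78868214] [300.4407788  163.76849987] hole px side [299.15157238 182.89763303]
24 [310. 148.]
28 [311.2 148.7]
32 [312.4 149.4]
270 113 [([285, 113, 6, 2, 11], [287.7, 113.5]), ([305, 139, 12, 14, 103], [311.9, 145.8])]
```

View pics/c8.png

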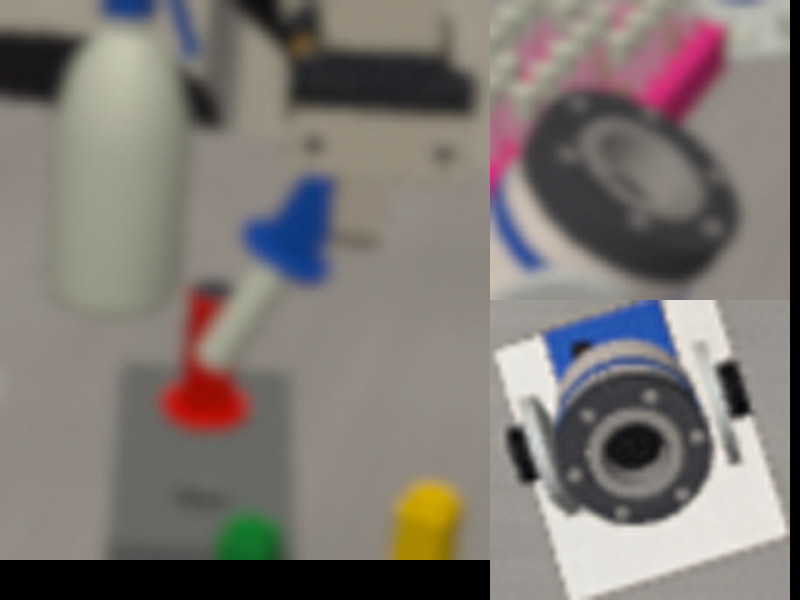

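Emit:
jog_arm(
  targets=[
    {"xyz": [-0.033,0.005,0.271],"spin": 0},
    {"xyz": [-0.033,0,0.271],"spin": 0},
    {"xyz": [-0.033,0,0.271],"spin": 0},
    {"xyz": [0,0,0],"spin": 0},
    {"xyz": [0.0235,0,0.0442],"spin": 0},
    {"xyz": [0.0235,0,0.0442],"spin": 0},
    {"xyz": [0.0235,0,0.0442],"spin": 0},
    {"xyz": [0.0235,0,0.0442],"spin": 0},
    {"xyz": [0.0235,0,0.0442],"spin": 0},
    {"xyz": [0,0,0],"spin": 0},
  ],
)

```text
time: 46.9
tool_pos: [415.8, -212.8, 130.3]
tcp_rot: [3.142, -0.001, 0.215]
contact_force: [2.5, 0.5, -1.8]
grip_width: 23.5
finger_force: 30.0
```

```bash
cat > r.py <<'E'
from h import *
o=bot.get_obs();T=o["tool_pos"];y=.215;e=np.array([np.cos(y),np.sin(y),0]);v=np.array([-np.sin(y),np.cos(y),0]);d=T-[469,-201.5,0];f=o["contact_force"]
print("u %.1f v %.1f z %.1f"%(d@e,d@v,d[2]),"Fu %.1f Fv %.1f Fz %.1f"%(f@e,f@v,f[2]),o["moment"].round(2),"w %.1f t %.2f"%(o["grip_width"],o["time"]))
E
python3 r.py
```

```text
u -54.4 v 0.3 z 130.3 Fu 2.5 Fv -0.1 Fz -1.8 [ 0.2  -0.56  0.03] w 23.5 t 46.90
```

Emit:
jog_arm(
  targets=[
    {"xyz": [0.054,0,-0.021],"spin": 0},
    {"xyz": [0.054,0,-0.021],"spin": 0},
    {"xyz": [0.054,0,-0.021],"spin": 0},
    {"xyz": [0.071,0,-0.017],"spin": 0},
    {"xyz": [0.071,0,-0.017],"spin": 0},
    {"xyz": [0.071,0,-0.017],"spin": 0},
    {"xyz": [0,0,0],"spin": 0},
    {"xyz": [0,0,0],"spin": 0},
    {"xyz": [0,0,0],"spin": 0},
    {"xyz": [0,0,0],"spin": 0},
  ],
)

```text
time: 48.15
tool_pos: [444.0, -206.3, 139.5]
tcp_rot: [-3.141, 0.001, 0.215]
contact_force: [-5.3, -0.1, 1.3]
grip_width: 23.7
finger_force: 30.0
```

```bash
cat >> r.py <<'E'
s=bot.capture("side")
print(blob(s,(100,120,60),(130,255,255),(275,130,345,200)))
P=T+19*EZ
m=cv2.inRange(cv2.cvtColor(s,cv2.COLOR_BGR2HSV),np.array((100,120,60)),np.array((130,255,255)));m[:130]=0;m[200:]=0;m[:,:275]=0;m[:,345:]=0
ys,xs=np.nonzero(m)
for r in range(ys.min(),ys.max()+1): print(r,xs[ys==r].min(),xs[ys==r].max(),end="; ")
E
python3 r.py
```

```text
u -25.5 v 0.7 z 139.5 Fu -5.2 Fv 1.1 Fz 1.3 [-0.05  1.28  0.04] w 23.7 t 48.15
[([298, 161, 12, 13, 78], [303.2, 168.4])]
161 304 304; 162 303 304; 163 302 304; 164 302 304; 165 301 304; 166 299 304; 167 298 304; 168 298 306; 169 298 308; 170 299 309; 171 299 309; 172 302 308; 173 305 307;
```

Emit:
jog_arm(
  targets=[
    {"xyz": [0.075,0,-0.006],"spin": 0},
    {"xyz": [0.075,0,-0.006],"spin": 0},
    {"xyz": [0.075,0,-0.006],"spin": 0},
    {"xyz": [0.04,0,0.0],"spin": 0},
    {"xyz": [0,0,0],"spin": 0},
    {"xyz": [0,0,0],"spin": 0},
    {"xyz": [0,0,0],"spin": 0},
    {"xyz": [0,0,0],"spin": 0},
    {"xyz": [0,0,0],"spin": 0},
    {"xyz": [0,0,0],"spin": 0},
  ],
)

```text
time: 49.45
tool_pos: [465.2, -201.8, 140.9]
tcp_rot: [-3.141, 0.001, 0.215]
contact_force: [-4.8, -0.3, 0.2]
grip_width: 24.0
finger_force: 30.0
```

```bash
python3 r.py
python3 - <<'E'
from h import *
o=bot.get_obs();s=bot.capture("side")
cv2.imwrite("pics/c9.png",crop(s,(260,120,340,210),6))
E
```

```text
u -3.8 v 0.5 z 140.9 Fu -4.8 Fv 0.7 Fz 0.2 [-0.06  1.3   0.02] w 24.0 t 49.45
[([294, 166, 13, 7, 63], [299.5, 169.4])]
166 296 297; 167 294 299; 168 294 305; 169 294 306; 170 294 305; 171 295 305; 172 298 304;
```

Run:
```python
from h import *
o=bot.get_obs();T=o["tool_pos"];s=bot.capture("side").astype(int)
print("guard rel TCP",inplane((299.8,169.8),T,.215),"vertical line px",proj("side",(469,-201.5,68)),proj("side",(469,-201.5,118)))
for r in range(171,188): print(r,s[r,290:310].sum(1)//3)
```

```text
guard rel TCP [  5.26727499 -21.23436877] vertical line px [299.15157238 182.89763303] [300.19599557 170.19122856]
171 [102 100  95  87  85  86  86  84  82  80  80  79  78  78  79  83  91  97
 101 102]
172 [102 101  98  92  86  85  91  96  95  93  89  86  82  79  80  85  94  99
 101 103]
173 [102 102 100  96  91  91 101 112 115 111 106  98  89  83  85  91  98 101
 102 102]
174 [102 102 102 100  99 100 112 126 134 132 125 113 100  93  94  99 101 102
 102 103]
175 [102 102 102 102 102 105 118 133 141 140 132 120 107 101 101 102 102 102
 102 102]
176 [102 102 102 102 102 107 120 134 142 141 132 119 107 102 102 102 102 102
 102 102]
177 [102 102 102 102 103 109 122 135 142 139 130 117 106 102 102 102 102 102
 102 103]
178 [102 102 102 102 104 111 124 137 142 139 129 115 105 102 102 101 102 102
 102 102]
179 [102 102 102 102 104 112 127 139 142 138 128 114 104 102 102 102 102 102
 102 102]
180 [102 102 102 102 105 115 129 139 141 136 127 113 105 102 102 102 102 102
 102 102]
181 [102 102 102 102 105 117 131 140 141 136 125 112 105 103 102 102 102 102
 102 103]
182 [102 102 102 102 105 117 133 141 141 134 122 110 102 102 102 102 102 102
 102 102]
183 [102 102 102 102 105 118 133 141 140 131 118 105 100 100 102 102 102 102
 102 102]
184 [102 102 103 102 105 116 131 138 137 128 114 100  96  98 100 101 101 101
 101 102]
185 [102 102 102 102 104 111 121 128 128 121 110  98  95  96  96  96  97  99
 100 102]
186 [102 102 103 102 103 105 109 113 113 111 105  99  94  90  87  85  87  91
  95  99]
187 [102 102 102 102 102 102 103 104 104 104 101  95  87  79  72  72  73  77
  84  91]
```

Emit:
jog_arm(
  targets=[
    {"xyz": [0,0,0.06],"spin": 0},
    {"xyz": [0,0,0.06],"spin": 0},
    {"xyz": [0,0,0.06],"spin": 0},
    {"xyz": [0,0,0.06],"spin": 0},
    {"xyz": [0,0,0],"spin": 0},
    {"xyz": [0,0,0],"spin": 0},
    {"xyz": [0,0,0],"spin": 0},
    {"xyz": [0,0,0],"spin": 0},
    {"xyz": [0,0,0],"spin": 0},
    {"xyz": [0,0,0],"spin": 0},
  ],
)

```text
time: 50.85
tool_pos: [465.4, -201.9, 121.9]
tcp_rot: [3.142, 0.0, 0.215]
contact_force: [-3.4, -0.1, -2.9]
grip_width: 23.9
finger_force: 30.0
```

```bash
python3 r.py
```

```text
u -3.6 v 0.4 z 121.9 Fu -3.3 Fv 0.6 Fz -2.9 [-0.03  0.96  0.02] w 23.9 t 50.85
[([293, 171, 13, 7, 63], [299.1, 174.4])]
171 296 297; 172 294 298; 173 293 305; 174 293 305; 175 294 305; 176 295 305; 177 297 303;
```

Emit:
jog_arm(
  targets=[
    {"xyz": [0,0,0.06],"spin": 0},
    {"xyz": [0,0,0.06],"spin": 0},
    {"xyz": [0,0,0.06],"spin": 0},
    {"xyz": [0,0,0.06],"spin": 0},
    {"xyz": [0,0,0.04],"spin": 0},
    {"xyz": [0,0,0],"spin": 0},
    {"xyz": [0,0,0],"spin": 0},
    {"xyz": [0,0,0],"spin": 0},
    {"xyz": [0,0,0],"spin": 0},
    {"xyz": [0,0,0],"spin": 0},
  ],
)

```text
time: 52.15
tool_pos: [465.5, -201.9, 99.5]
tcp_rot: [3.141, -0.0, 0.215]
contact_force: [-3.1, 0.4, -2.8]
grip_width: 23.6
finger_force: 30.0
```

```bash
python3 r.py
```

```text
u -3.5 v 0.3 z 99.5 Fu -3.0 Fv 1.1 Fz -2.8 [0.05 0.79 0.03] w 23.6 t 52.15
[([293, 176, 13, 8, 64], [298.3, 180.1])]
176 296 296; 177 294 297; 178 293 299; 179 293 304; 180 293 305; 181 293 304; 182 294 304; 183 299 302;
```

Emit:
jog_arm(
  targets=[
    {"xyz": [0,0,0.03],"spin": 0},
    {"xyz": [0,0,0.03],"spin": 0},
    {"xyz": [0,0,0.02],"spin": 0},
    {"xyz": [0,0,0.01],"spin": 0},
    {"xyz": [0,0,0.01],"spin": 0},
    {"xyz": [0,0,0],"spin": 0},
    {"xyz": [0,0,0],"spin": 0},
    {"xyz": [0,0,0],"spin": 0},
    {"xyz": [0,0,0],"spin": 0},
    {"xyz": [0,0,0],"spin": 0},
  ],
)

```text
time: 53.45
tool_pos: [465.5, -202.0, 91.4]
tcp_rot: [3.141, -0.0, 0.215]
contact_force: [-3.1, 0.6, -1.5]
grip_width: 24.1
finger_force: 30.0
```

```bash
python3 r.py
```

```text
u -3.6 v 0.3 z 91.4 Fu -2.9 Fv 1.2 Fz -1.5 [-0.08  0.75  0.05] w 24.1 t 53.45
[([293, 178, 12, 8, 65], [298.2, 182.3])]
178 296 296; 179 294 296; 180 293 298; 181 293 304; 182 293 304; 183 293 304; 184 294 304; 185 296 303;
```

Near the seat; lower a few mm more, watching the force.

Emit:
jog_arm(
  targets=[
    {"xyz": [0,0,0.02],"spin": 0},
    {"xyz": [0,0,0.02],"spin": 0},
    {"xyz": [0,0,0.01],"spin": 0},
    {"xyz": [0,0,0],"spin": 0},
    {"xyz": [0,0,0],"spin": 0},
    {"xyz": [0,0,0],"spin": 0},
    {"xyz": [0,0,0],"spin": 0},
    {"xyz": [0,0,0],"spin": 0},
    {"xyz": [0,0,0],"spin": 0},
    {"xyz": [0,0,0],"spin": 0},
  ],
)

```text
time: 54.75
tool_pos: [465.9, -201.9, 88.9]
tcp_rot: [3.141, -0.002, 0.215]
contact_force: [-4.7, 2.2, 12.7]
grip_width: 23.8
finger_force: 30.0
```

```bash
python3 r.py
```

```text
u -3.1 v 0.2 z 88.9 Fu -4.1 Fv 3.2 Fz 12.7 [ 0.47  1.27 -0.04] w 23.8 t 54.75
[([292, 179, 13, 8, 70], [298.3, 182.9])]
179 295 296; 180 293 296; 181 293 304; 182 292 304; 183 293 304; 184 293 304; 185 295 304; 186 298 302;
```

Emit:
jog_arm(
  targets=[
    {"xyz": [0,0,0],"spin": 0},
    {"xyz": [0,0,0],"spin": 0},
    {"xyz": [0,0,0],"spin": 0},
    {"xyz": [0,0,0],"spin": 0},
    {"xyz": [0,0,0],"spin": 0},
    {"xyz": [0,0,0],"spin": 0},
    {"xyz": [0,0,-0.1],"spin": 0},
    {"xyz": [0,0,-0.3],"spin": 0},
    {"xyz": [0,0,-0.5],"spin": 0},
    {"xyz": [0,0,-0.5],"spin": 0},
  ],
  gripper=55,
)

```text
time: 56.05
tool_pos: [465.3, -201.9, 201.1]
tcp_rot: [3.141, -0.0, 0.215]
contact_force: [0.6, -0.8, -0.1]
grip_width: 50.5
finger_force: 0.0
```

Emit:
jog_arm(
  targets=[
    {"xyz": [-0.5,0,-0.3],"spin": 0},
    {"xyz": [-0.5,0,0],"spin": 0},
    {"xyz": [0,0,0],"spin": 0},
    {"xyz": [0,0,0],"spin": 0},
    {"xyz": [0,0,0],"spin": 0},
    {"xyz": [0,0,0],"spin": 0},
    {"xyz": [0,0,0],"spin": 0},
    {"xyz": [0,0,0],"spin": 0},
    {"xyz": [0,0,0],"spin": 0},
    {"xyz": [0,0,0],"spin": 0},
  ],
)

```text
time: 57.3
tool_pos: [387.3, -219.0, 223.4]
tcp_rot: [3.141, -0.0, 0.215]
contact_force: [0.5, -0.5, 0.2]
grip_width: 50.6
finger_force: 0.0
```

Run:
```python
from h import *
s=bot.capture("side");t=bot.capture("top");o=bot.get_obs();print(o["tool_pos"],o["time"],o["contact_force"])
s0=cv2.imread("pics/side0.png");t0=cv2.imread("pics/top0.png")
for a,b in((s0,t0),(s,t)):
    print("side",blob(a,(100,120,60),(130,255,255),(270,140,350,230)),"red",blob(a,(0,120,60),(8,255,255),(270,140,350,230)))
    print("top",blob(b,(100,120,60),(130,255,255),(285,200,345,240)),blob(b,(0,120,60),(8,255,255),(285,200,345,240)))
for a in (s0,s):print(a[160:176:2,294:308].sum(2)//3)
```

```text
[ 387.2649807  -218.99565024  223.47046124] 57.4 [0.23306035 1.18839364 0.50731171]
side [([293, 168, 12, 19, 153], [298.9, 178.3])] red [([297, 155, 7, 9, 58], [299.8, 159.1])]
top [([298, 216, 12, 13, 84], [302.5, 222.4])] [([321, 211, 14, 13, 110], [326.5, 217.4])]
side [([292, 168, 13, 19, 150], [298.9, 178.2])] red [([297, 155, 7, 9, 57], [299.9, 158.9]), ([293, 168, 2, 5, 8], [293.6, 170.0])]
top [([298, 216, 13, 13, 87], [302.8, 222.3])] [([321, 211, 13, 13, 83], [325.4, 216.3])]
[[130 120 101  78  60  56  55  59  74  96 117 129 134 135]
 [129 118 100  80  74  76  77  74  81 102 120 131 133 133]
 [121 111 101 114 136 147 149 142 133 127 127 130 131 131]
 [103  96 100 123 150 164 168 164 152 129 110 108 110 111]
 [ 96  89  86  85  94 105 111 108  96  84  86  96 101 102]
 [ 85  85  82  73  68  67  67  67  67  71  81  94 101 102]
 [ 89  87  81  71  66  67  65  65  67  70  77  91  99 102]
 [ 98  91  80  69  66  66  65  64  66  76  89  98 101 102]]
[[131 122 103  79  62  58  58  60  75  97 118 131 136 136]
 [130 120 101  82  79  84  83  81  85 103 122 133 136 135]
 [123 113 107 122 146 160 160 151 137 127 128 131 133 133]
 [104  98 104 128 150 163 167 162 147 124 109 109 111 112]
 [ 96  90  88  89  94 101 103 103  98  97  97 100 103 104]
 [ 83  81  82  78  69  68  69  71  82  90  94 100 103 103]
 [ 88  83  80  75  67  66  66  70  77  82  87  95 102 102]
 [ 98  90  79  70  66  65  66  69  75  86  95 100 102 103]]
```

```bash
python3 -c "
from plant import bot
print(bot.close_job())"
```

```text
the job is handed in; nothing more can be done
None
```

The job is handed in at 57 s with no verdict returned. The cup was tapped down until the drift met a hard stop at four points round the rim, and it looks flush in the last picture. The drift is back upright in its hole, with the gripper clear.

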